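Seat a finned heat sink in the repair jig, clamp and latch it

TASK

A heat sink stands on the loading ledge of the blue repair jig: slide it along (do not lift it off) so its fins run in between the jig's orange comb fins right up to the back stop, then press it down until you feel it is fully home on its seat. Only then swing the red clamp bar over and right down onto it, without using the bar to force it home, and turn the yellow latch fully across the end of the bar. Leave everything else on the bench where it is.

Things in the scene. Friction and masses are not known exactly. Their poses are not given: they have to be found in the camera images.
- jig: Blue base plate 190 x 128 x 10 mm, fixed to the bench, turned up to 17 degrees. Origin: on the bench below the seat's centre. x: the way the heat sink slides home, away from the robot; y left of that; z up. Steel back stop: face at x = +35.5 mm, top 40 mm high. Clamp bar hinged on its left (+y), latch post on its right (-y).
- ledge (a point): Middle of the loading ledge's top: jig x = -90, y = 0, z = 23 mm. The aluminium ledge is level, from jig x = -140 to -39 mm. Dark guide rails, 6 mm thick, tops 33 to 36 mm high: inner faces 35 mm either side of the centre line at the seat, flaring out to 50 mm from x = -28 back to x = -139 mm.
- comb (a point): Top middle of the orange comb: jig x = 9, y = 0, z = 31 mm. 4 upright fins 5 mm thick along jig x from x = -17 to +35 mm, at y = -22.5, -7.5, 7.5, 22.5 mm, tops 31 mm above the bench.
- seat (a point): Where the sink's origin is when fully home: jig x = y = 0, 13 mm above the bench; axes as the jig. A stiff brass lifter (three strips) stands 5 to 10 mm above it and carries the sink; it gives way steadily under about 3 to 6 N of push and stays where pushed. When the sink bottoms on the rigid seat the force rises sharply (10 N and more).
- sink: Loose aluminium heat sink, 70 (x, along fins) x 66 x 30 mm, 0.15-0.25 kg. Flat 8 mm plate on 5 downward fins, 4 mm thick, 22 tall, at y = 0, +-15, +-30. Origin: centre of the fin tips; z up. Two transistors 14 x 15 x 5 mm on top at x = 24, y = +-16; rest flat. Starts on the ledge 85-102 mm short of the seat, within 3 mm and 4 degrees of the centre line. Slides at 1 to 2 N.
- clamp (a joint): Red clamp bar, rad. 0 = closed, level across the seat along jig -y; opens up and over to the left, pi/2 upright, end 2.3; starts 1.9-2.2. Stiff hinge (0.13 N m): stays where left. Bar 20 mm wide (jig x), 12 thick, reaches 112 mm from the hinge. Pad 16 mm across below it, 50 mm from the hinge, clears the seated sink by 0.5 mm; a sink that is not down stops it early.
- clamp_hinge (a point): Hinge axis of the clamp bar (along jig x), in mid-thickness of the bar: jig x = 0, y = +50, z = 56 mm.
- clamp_end (a point): Free end of the clamp bar (black grip over its last 26 mm), 112 mm from the hinge, in mid-thickness; when closed at jig x = 0, y = -62, z = 56 mm.
- latch (a joint): Yellow turn-button latch, rad, upright axis. 0 = pointing outwards (jig -y); grows counter-clockwise seen from above; pi/2 = along jig +x, across the end of the closed bar; end stop 1.6. Starts at 0 to 0.3. Stays where left; needs about 1.5 N at the peg.
- latch_pivot (a point): Axis of the latch, on top of its tab: jig x = -26, y = -54, z = 73 mm. The tab is 16 mm wide, 7 mm thick (underside 66 mm above the bench; the closed bar's top is at 62 mm) and reaches 44 mm from the axis.
- latch_peg (a point): Top of the black upright peg on the latch tab: 10 mm in diameter, from 73 to 97 mm above the bench, 36 mm from the latch axis. Push it round.
- driver_orange: Bystander: orange-handled screwdriver 190 mm long, lying on the bench right of the jig. Origin at its underside.
- driver_red: Bystander: red-handled screwdriver 220 mm long, lying on the left of the bench. Origin at its underside.
- spanner: Bystander: steel spanner 160 mm long, lying on the right of the bench. Origin at its underside.
- tape: Bystander: roll of black tape, 90 mm across, 19 mm high, lying left of the jig. Origin at its underside.
- screw_jar: Bystander: clear jar with a blue cap, 64 mm across, 75 mm high, on the right. Origin at its underside.
- old_sink: Bystander: small dark heat sink 40 x 40 x 23 mm, on the near left. Origin at its underside.
- motor: Bystander: small motor, 45 mm long, 36 mm high, on the left. Origin at its underside.
Not all that is in view belongs to the job. Several things have the shape of the sink; the one meant has the colours described above.

How it is judged:
By the outcome, as a careful person would: the job done as asked, in the order asked, and still so for the second after the job is handed in, with the robot touching nothing.
It also fails if it takes over 58 s, if anything falls off the work surface, if the arm or the gripper's body presses on something with over 40 N, if the wrist force passes 120 N, or if a joint passes its speed limit or range.

ROBOT

A 6-joint arm with a two-finger parallel gripper is mounted at the origin on the work surface. World frame = base frame: x ahead of the robot, y to its left, z up, the work surface at z = 0. Lengths are in m, angles in degrees, forces in N, time in s.
With the tool pointing down it reaches from about 0.325 to 0.775 m from the base axis. Payload 5.5 kg.
Tool frame: the origin (TCP) lies at the centre of the arm's flange, where the gripper is bolted on; the fingertips stand 182 mm ahead of it and the grasp point (between the pads) lies 163 mm ahead of it; z points along the fingers, y is the line along which they close (so a half turn about z gives the same grasp; the last joint's range is limited). The gripper opens to 88 mm and grips with 3 to 60 N. Pads are 20 mm wide; open, the fingers measure 115 mm over their backs; the gripper's body (75 mm by 178 mm) begins 61 mm behind the grasp point.
Start: joints at [-75.671, 5.22, 70.514, -0, 104.267, -3.249], TCP at [0.181, -0.572, 0.405] pointing down, gripper open.
Joint ranges: [-164.24, 164.24], [-49.07, 125.15], [9.68, 141.18], [-86.29, 266.29], [3.28, 154.24], [-151.56, 151.56]. Speed limits (degrees/s): [147.25, 147.25, 172.46, 180, 180, 180].

INTERFACE

Orientations are given as [roll, pitch, yaw] about the fixed x, y, z axes, in that order (R = Rz(yaw) Ry(pitch) Rx(roll)).
In Python, from station import r gives the robot as it stands. The module is installed in compiled form; this text tells all that it offers. Calls block until the motion is done:
- r.reach(position, orientation): joint-space move of the TCP to a pose.
- r.servo_line(position, rotation=None, speed=0.15): straight line of the TCP; rotation=None keeps the orientation; speed is the mean speed in m/s.
- r.move_joints(angles): joint-space move.
- r.let_go() and r.grab(squeeze=None): open the fingers fully, or close them until they stop; squeeze is the grip in N (None keeps the last).
- r.wait(seconds).
- r.inverse_kinematics(position, orientation): joint angles nearest the present ones, or None.
- r.sense(): the state.
- r.snapshot(name): name is "side" or "top"; returns a dict with "frame" (420x560x3 uint8, red, green, blue), "fx", "fy", "cx", "cy" (pixels), "dist_coeffs" ([k1, k2, p1, p2, k3] as OpenCV has them; the pictures are not rectified), "R" (3x3) and "t" (3): a world point X has camera coordinates R X + t. Camera axes: x right, y down, z forward; pixel columns grow to the right and rows downward; lengths in m; the calibration is good to about 2 mm. A picture is of the moment at which its call begins. There is no depth.
A pose or a line that the arm cannot do raises r.IKError and nothing moves.
- r.hand_in(): hands the job in; it is judged then, once.
The state is a dict: "clock": time; "joints": joint angles; "joint_vel": joint speeds; "joint_torque": joint torques, N m; "tcp_pos": TCP position; "orientation": TCP orientation; "contact_force": force on the tool from outside, world axes, zero at the start; "torque": the same for the moment, N m; "opening": finger opening in m; "gripper_force": force on a finger pad.
Only numpy, scipy, OpenCV 4.12 (cv2) and the standard library are available. Lean on these libraries where they do the work, as an engineer would, in place of code of your own. Each camera call takes 0.05 s, during which the arm holds its last target. There are 200 camera calls.

## Working session

There is one attempt and no reset: what is moved stays moved. The work goes in short steps, each a Python script; the robot and the scene stay as the last script left them, time stands still between calls to the robot, and variables do not carry over. Pictures are saved under pics/ and viewed, at most 10 in all, crops included, and the job is handed in when it is done.

```bash
mkdir -p pics; python3 - <<'E'
from station import r
import cv2,pickle
for n in("side","top"):
    s=r.snapshot(n); pickle.dump(s,open(n+".pkl","wb"))
    cv2.imwrite(f"pics/{n}0.png",cv2.resize(s["frame"][:,:,::-1],(784,588),interpolation=cv2.INTER_CUBIC))
    print(n,s["fx"],s["cx"],s["cy"],s["dist_coeffs"],(-s["R"].T@s["t"]))
print(r.sense())
E
```

```text
side 424.81748011411935 276.8579905883121 207.66373229323906 [-0.03936985  0.          0.          0.          0.        ] [0.15191567 0.81609339 0.71877758]
top 509.385892960289 281.9330460334791 208.87679462650746 [-0.06732263  0.          0.          0.          0.        ] [0.2971892  0.03128805 1.59381263]
{'clock': 0.1, 'joints': array([-7.56719399e+01,  5.25916816e+00,  7.05757224e+01, -3.20563622e-03,
        1.04267548e+02, -3.24934346e+00]), 'joint_vel': array([-0.01741395, -0.10543485, -0.15354062,  0.07656019,  0.0014569 ,
       -0.00964289]), 'joint_torque': array([ 2.60194312e-03, -4.47860062e+01, -4.07568920e+01,  6.99294708e-02,
        2.84866558e-02, -1.09279847e-04]), 'tcp_pos': array([ 0.1811914 , -0.5720387 ,  0.40360845]), 'orientation': array([-1.79897550e+02, -2.70315453e-03,  1.75766139e+01]), 'contact_force': array([ 0.17804116, -0.69987853, -0.65533118]), 'torque': array([ 0.03261282, -0.00020262,  0.0166082 ]), 'gripper_force': 0.0, 'opening': 0.08765542478607853}
```

View pics/side0.png

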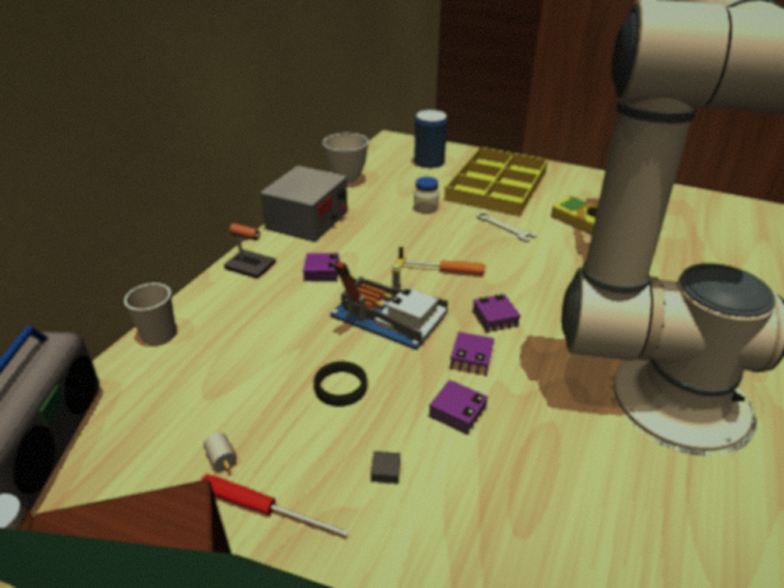

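View pics/top0.png

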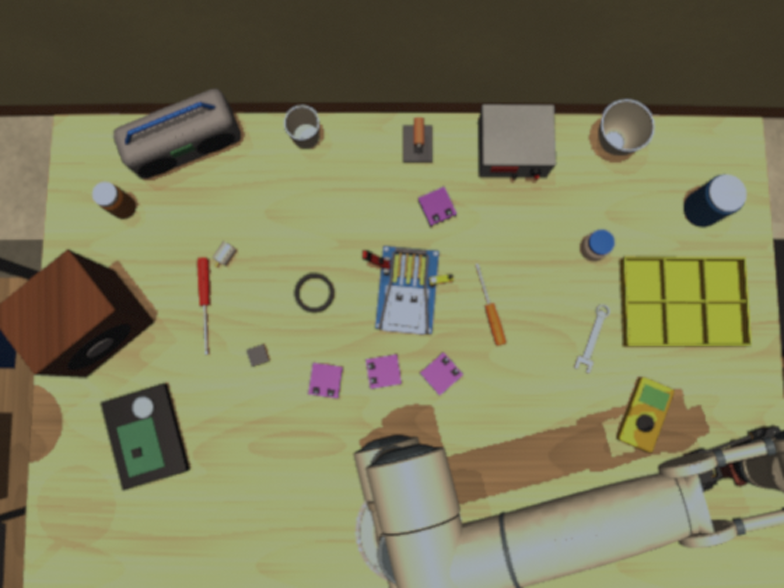

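Top: the jig is at (408,290), with an aluminium-coloured sink on its ledge at (405,308). Purple sink-shaped items lie at (437,206), (383,371), (441,374) and (325,380). The target is the aluminium one on the ledge, since only it has the described colour and position. I'll confirm that in an enlarged crop.

```bash
python3 - <<'E'
import cv2,pickle,numpy as np
t=pickle.load(open("top.pkl","rb"))["frame"][170:245,255:335,::-1]
s=pickle.load(open("side.pkl","rb"))["frame"][170:250,230:325,::-1]
a=cv2.resize(t,None,fx=7,fy=7,interpolation=cv2.INTER_CUBIC)
cv2.imwrite("pics/tc.png",a)
cv2.imwrite("pics/sc.png",cv2.resize(s,None,fx=7,fy=7,interpolation=cv2.INTER_CUBIC))
E
```

```text
(no output)
```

View pics/tc.png

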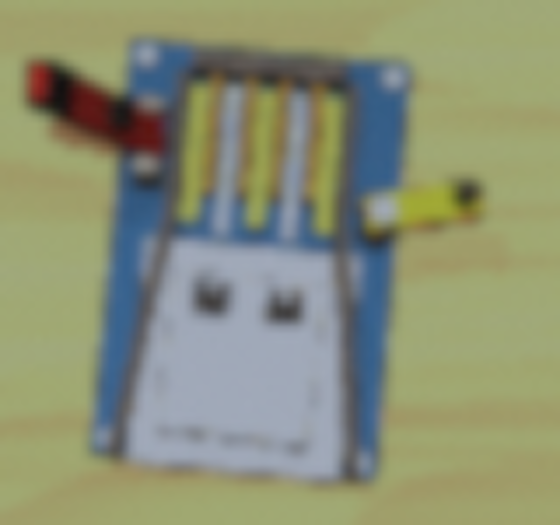

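View pics/sc.png

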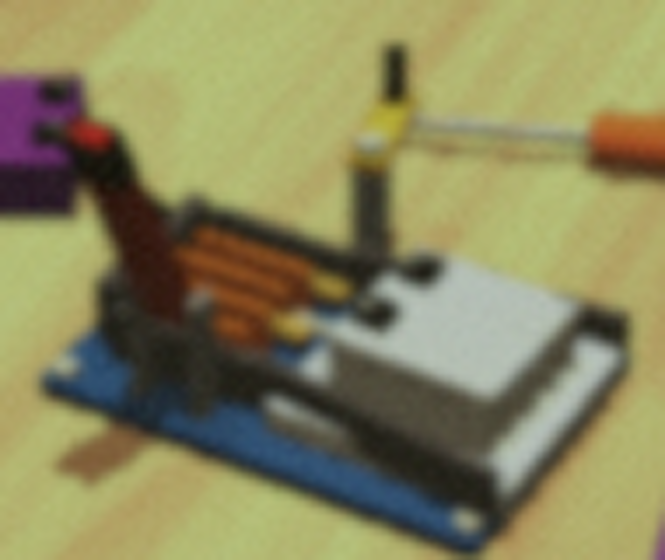

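The crops confirm it: the silver sink with two black transistors, top crop (211,297) and (284,305), sits between the dark rails of the blue jig. The other sink shapes are purple. Next I'll fit the jig pose from both views.

```bash
cat > fit.py <<'E'
import cv2,pickle,numpy as np
from scipy.optimize import least_squares
C={n:pickle.load(open(n+".pkl","rb")) for n in("top","side")}
off={"top":(255,170),"side":(230,170)}
def px(n,p): return (np.array(p)+.5)/7-.5+off[n]
def proj(n,X):
    s=C[n];K=np.array([[s["fx"],0,s["cx"]],[0,s["fy"],s["cy"]],[0,0,1]])
    return cv2.projectPoints(np.atleast_2d(X).astype(float),cv2.Rodrigues(np.array(s["R"]))[0],np.array(s["t"],float),K,np.array(s["dist_coeffs"]))[0][:,0]
def W(p,X):
    c,s=np.cos(p[2]),np.sin(p[2]);X=np.atleast_2d(X)
    return np.c_[p[0]+c*X[:,0]-s*X[:,1],p[1]+s*X[:,0]+c*X[:,1],X[:,2]]
mm=lambda *a:np.array(a)/1000
obs=[("top",lambda q:mm(q[3]*1e3+95,64,10),(130,40)),("top",lambda q:mm(q[3]*1e3+95,-64,10),(412,65)),
("top",lambda q:mm(q[3]*1e3-95,-64,10),(378,483)),("top",lambda q:mm(q[3]*1e3-95,64,10),(92,455)),
("top",lambda q:mm(-26,-54,73),(382,208)),("side",lambda q:mm(-26,-54,73),(372,143)),
("side",lambda q:mm(q[3]*1e3+95,64,10),(42,380)),
("top",lambda q:mm(q[7]*1e3,q[8]*1e3,23+32)+mm(24*np.cos(q[6])-16*np.sin(q[6]),24*np.sin(q[6])+16*np.cos(q[6]),0),(211,297)),
("top",lambda q:mm(q[7]*1e3,q[8]*1e3,23+32)+mm(24*np.cos(q[6])+16*np.sin(q[6]),24*np.sin(q[6])-16*np.cos(q[6]),0),(284,305)),
("top",lambda q:mm(-26+36*np.sin(q[4]),-54-36*np.cos(q[4]),97),(467,190)),
("side",lambda q:mm(-26+36*np.sin(q[4]),-54-36*np.cos(q[4]),97),(396,48)),
("top",lambda q:mm(0,50-112*np.cos(q[5]),56+112*np.sin(q[5])),(40,85)),
("side",lambda q:mm(0,50-112*np.cos(q[5]),56+112*np.sin(q[5])),(93,135))]
def f(q): return np.concatenate([proj(n,W(q[:3],g(q)))[0]-px(n,p) for n,g,p in obs])
if __name__=="__main__":
    s=least_squares(f,[.5,0,-.1,-.045,.15,2,0,-.09,0],loss="soft_l1",x_scale=[.01,.01,.1,.01,.1,.1,.1,.01,.01])
    q=s.x;print("jig mm",q[:2]*1e3,"yaw",np.degrees(q[2]),"plate x",q[3],"latch,clamp",q[4:6],"sink yaw",np.degrees(q[6]),q[7:]*1e3)
    print(f(q).reshape(-1,2).round(2)); np.save("q.npy",q)
E
python3 fit.py
```

```text
jig mm [5.68013423e+02 4.83175513e-01] yaw -4.774727679247108 plate x -0.04275250396890974 latch,clamp [0.23938593 1.98182162] sink yaw -1.4194891331794477 [-91.46159764   1.73924077]
[[-0.06  0.16]
 [-0.09 -0.02]
 [ 0.09 -0.06]
 [ 0.02  0.46]
 [ 0.2   0.49]
 [-0.18  0.66]
 [-0.42 -0.33]
 [-0.01 -0.  ]
 [ 0.01  0.  ]
 [ 0.41 -0.02]
 [-0.01 -0.16]
 [-0.38  0.11]
 [-0.27 -0.58]]
```

```bash
cat > h.py <<'E'
from station import r
import numpy as np
from fit import W
q=np.load("q.npy"); YAW=np.degrees(q[2])+90
def P(x,y,ztip): return list(W(q[:3],np.array([x,y,ztip+182])/1000)[0])
O=[180,0,YAW]
def go(x,y,z,v=.15): r.servo_line(P(x,y,z),O,speed=v)
def st(msg=""):
    s=r.sense();c,n=np.cos(q[2]),np.sin(q[2]);d=np.array(s["tcp_pos"])-[q[0],q[1],.182]
    F=s["contact_force"]; R=np.array([[c,n,0],[-n,c,0],[0,0,1]])
    F=R@F; print(msg,"t%.1f tip"%s["clock"],(R@d*1e3).round(1),"F",F.round(1),"open %.1f gf %.1f"%(s["opening"]*1e3,s["gripper_force"]),flush=True)
    return R@d*1e3,F
E
python3 - <<'E'
from h import *
sx,sy=q[7]*1e3,q[8]*1e3
r.reach(P(sx,sy,90),O); st("hover")
go(sx,sy,43,.1); st("down")
r.grab(8); p,F=st("grab")
go(sx+12,sy*.7,43,.05); st("slid")
import cv2
s=r.snapshot("side")["frame"][150:260,220:340,::-1]
cv2.imwrite("pics/g.png",cv2.resize(s,None,fx=5,fy=5,interpolation=cv2.INTER_CUBIC))
E
```

```text
hover t2.5 tip [-91.2   1.1  90.3] F [ 0.5  0.3 -0.8] open 87.9 gf 0.0
down t3.1 tip [-91.4   1.6  43.2] F [0.4 0.3 1.3] open 87.6 gf 0.0
grab t3.5 tip [-91.2   1.8  43.8] F [0.  0.1 2.8] open 70.4 gf 7.9
slid t3.9 tip [-79.1   1.2  43.7] F [-0.4 -0.4  4.9] open 70.6 gf 7.9
```

View pics/g.png

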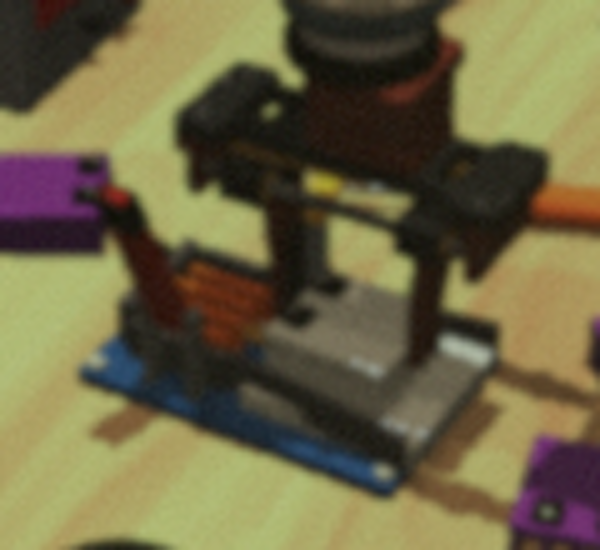

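The picture shows the fingers holding the plate fore and aft, around (290,310) and (425,350), with the sink flat on the ledge between the rails. The body is clear of the bar, so I'll slide on, watching the force.

```bash
python3 - <<'E'
from h import *
for x in (-60,-45,-35,-25,-15,-8):
    go(x,max(0,-x-40)*.03,43,.05); p,F=st()
    if abs(F[0])>9 or abs(F[1])>12: print("STOP");break
else:
    for x in np.arange(-6,7,1.):
        go(x,0,43,.03); p,F=st()
        if F[0]<-7: break
E
```

```text
t4.5 tip [-60.    0.6  43.6] F [-1.6  0.2  6.2] open 70.3 gf 7.9
 t4.9 tip [-44.9   0.2  43.6] F [-2.   0.8  5.8] open 70.3 gf 7.9
 t5.3 tip [-34.9   0.   43.6] F [-1.5 -0.1  7.1] open 70.6 gf 7.9
 t5.6 tip [-25.    0.   43.6] F [-2.1 -0.1  6.1] open 70.1 gf 7.9
 t6.0 tip [-14.9   0.   43.4] F [-1.3  0.5  3.8] open 70.2 gf 8.0
 t6.3 tip [-8.   0.  43.2] F [-2.3  0.2  4.7] open 70.4 gf 8.0
 t6.5 tip [-6.2  0.  43. ] F [-3.4  0.5  4.6] open 69.7 gf 8.0
 t6.8 tip [-5.2  0.  42.9] F [-3.6 -0.8  5. ] open 70.0 gf 8.0
 t7.0 tip [-4.3  0.  42.9] F [-3.3 -0.8  4.5] open 70.2 gf 8.0
 t7.3 tip [-3.3 -0.  42.9] F [-3.8  0.6  5.7] open 70.3 gf 8.0
 t7.5 tip [-2.   0.1 42.7] F [-2.3 -0.3  2.9] open 70.3 gf 8.0
 t7.8 tip [-0.9 -0.1 42.2] F [-0.1 -0.1 -1.2] open 70.0 gf 7.9
 t8.0 tip [ 0.1 -0.  42.8] F [-0.   0.9 -1.1] open 70.3 gf 7.9
 t8.3 tip [ 1.1  0.  43. ] F [-0.4  0.5 -1.6] open 70.0 gf 7.9
 t8.5 tip [ 2. -0. 43.] F [ 0.2 -0.3 -2.9] open 70.0 gf 7.9
 t8.8 tip [ 2.7 -0.1 42.7] F [-3.8 -0.7 -0.2] open 70.1 gf 7.9
 t9.0 tip [ 3.3 -0.3 42.5] F [-5.6 -2.1  0. ] open 70.3 gf 7.9
 t9.3 tip [ 3.8 -0.6 42.3] F [-8.9 -3.4  1.3] open 70.0 gf 8.0
```

```bash
python3 - <<'E'
from h import *
go(2.9,-.2,42.8,.03); st("relax")
r.let_go(); st("open")
c,s=np.cos(q[2]),np.sin(q[2]); q[0]+=.0021*c; q[1]+=.0021*s; np.save("q.npy",q)
go(0.8,0,75,.15); r.grab(10); st("closed")
go(0,0,56,.1); st()
for z in np.arange(54,40,-1.):
    go(0,0,z,.03); p,F=st()
    if F[2]>15: break
E
```

```text
relax t9.5 tip [ 2.8 -0.3 42.6] F [-3.3 -2.1 -1.4] open 69.9 gf 8.0
open t10.0 tip [ 3.  -0.1 43. ] F [-0.2  1.  -0.6] open 88.1 gf 0.0
closed t11.7 tip [ 0.8  0.  75. ] F [-0.1  0.3 -0.2] open 0.2 gf 0.0
 t12.1 tip [-0.4 -0.  54.8] F [-0.1  0.4  0.4] open 0.5 gf 0.0
 t12.3 tip [ 0.1 -0.  54.3] F [ 0.4  1.3 -0.3] open 0.2 gf 0.0
 t12.6 tip [ 0.   0.  53.1] F [-0.2 -0.2  0.6] open 0.5 gf 0.0
 t12.8 tip [-0.  -0.  51.9] F [ 0.1  0.3 -0.3] open 0.5 gf 0.0
 t13.1 tip [ 0.1 -0.  51.1] F [-0.4 -0.4  1.1] open 0.6 gf 0.3
 t13.3 tip [ 0.1  0.  50.4] F [-0.2  0.9  2.9] open 0.7 gf 1.8
 t13.6 tip [ 0.1 -0.  49.2] F [-0.7  1.2  3.9] open 0.5 gf 2.1
 t13.8 tip [ 0.1  0.  48. ] F [-0.9  0.4  3.7] open 0.5 gf 1.8
 t14.1 tip [ 0.1 -0.  46.9] F [0.1 1.  2.3] open 0.9 gf 1.6
 t14.3 tip [ 0.1  0.  45.9] F [ 0.2 -0.5  2.9] open 0.3 gf 1.5
 t14.6 tip [ 0.  -0.  44.9] F [1.  0.4 3. ] open 0.7 gf 1.5
 t14.8 tip [ 0.  -0.  43.9] F [1.4 0.3 2.9] open 0.7 gf 1.5
 t15.1 tip [ 0.   0.  43.3] F [-0.2 -0.3  5.2] open 0.4 gf 2.6
 t15.3 tip [ 0.   0.  43.3] F [-2.7  0.3  9.3] open 0.4 gf 4.8
 t15.6 tip [-0.   0.  43.3] F [-4.5  0.1 14.6] open 0.3 gf 6.9
```

Firmly bottomed at z = 43.3 mm with a sharp rise in force. Now to the left of the bar, with one look on the way.

```bash
python3 - <<'E'
from h import *
import cv2
go(0,0,41,.03); st("press")
go(0,0,200,.25); go(0,145,200,.25); go(0,145,122,.25); st("left of bar")
a=r.snapshot("top")["frame"][165:250,245:340,::-1]; b=r.snapshot("side")["frame"][150:250,215:327,::-1]
z=lambda i,f:cv2.resize(i,(390,390*i.shape[0]//i.shape[1]),interpolation=cv2.INTER_CUBIC)
cv2.imwrite("pics/seat.png",cv2.hconcat([z(a,1)[:345],z(b,1)[:345]]))
E
```

```text
press t15.8 tip [-0.   0.  43.3] F [-5.4 -0.9 14.3] open 0.8 gf 6.9
left of bar t17.8 tip [1.000e-01 1.438e+02 1.221e+02] F [ 0.4 -0.3 -0.1] open 0.7 gf 0.0
```

View pics/seat.png

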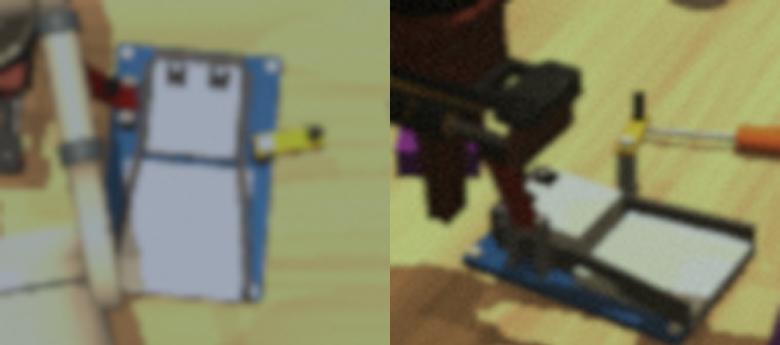

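The sink sits home, square against the back stop: top view plate (145–242, 60–160), transistors at (176,75) and (219,75), with the ledge clear. The finger is left of the bar. Swing it over.

```bash
python3 - <<'E'
from h import *
go(0,66,122,.12); st("upright")
for i,th in enumerate(np.radians([82,74,66,58,50,42,34,26,18,12,8])):
    R=66+min(1,i/6)*19; y=50-R*np.cos(th)+6*np.sin(th); z=56+R*np.sin(th)+6*np.cos(th)
    go(0,y+10,z,.08); p,F=st("%.0f"%np.degrees(th))
    if np.linalg.norm(F)>15: print("STOP"); raise SystemExit
for z in (70,67,65,64,63,62.5,62,61.5,61):
    go(0,-25,z,.03); p,F=st()
    if F[2]>6: break
E
```

```text
upright t18.7 tip [ -0.   66.1 121.9] F [-0.3 -0.4 -1. ] open 0.5 gf 0.0
82 t19.0 tip [ -0.   56.7 121.9] F [ 0.1 -0.3 -0.3] open 1.1 gf 0.0
74 t19.2 tip [1.000e-01 4.610e+01 1.244e+02] F [ 0.1 -0.1 -0.3] open 0.4 gf 0.0
66 t19.5 tip [  0.   35.4 124.6] F [-0.1  0.   0.4] open 0.4 gf 0.0
58 t19.8 tip [  0.   24.4 123.1] F [0.1 0.4 0.3] open 0.6 gf 0.0
50 t20.1 tip [ -0.   13.4 119.8] F [-0.4  0.6 -0.6] open 0.5 gf 0.0
42 t20.4 tip [-1.000e-01  2.600e+00  1.148e+02] F [ 0.1 -0.   0.3] open 0.3 gf 0.0
34 t20.7 tip [-1.000e-01 -7.700e+00  1.079e+02] F [-0.   0.6  0.4] open 0.6 gf 0.0
26 t21.0 tip [ -0.2 -14.1  97.7] F [-0.3 -0.5  0.1] open 0.5 gf 0.0
18 t21.3 tip [ -0.2 -19.2  87. ] F [-0.7  0.1  0.7] open 0.4 gf 0.0
12 t21.6 tip [ -0.2 -22.1  78.7] F [-0.4  0.5 -0.4] open 0.8 gf 0.0
8 t21.8 tip [ -0.1 -23.4  73.3] F [ 0.4 -0.8 -0.2] open -0.3 gf 0.0
 t22.1 tip [ -0.  -25.1  69.8] F [0.1 0.9 0.5] open 0.6 gf 0.0
 t22.4 tip [ -0.1 -25.   66.7] F [-0.2  0.5 -0.1] open 0.1 gf 0.0
 t22.6 tip [ -0.  -25.   64.8] F [ 0.7 -0.4  0.1] open 0.4 gf 0.0
 t22.9 tip [ -0.  -25.   63.9] F [-0.5 -0.  -0. ] open 0.7 gf 0.0
 t23.1 tip [ -0.  -25.   62.9] F [-1.   0.7 -0.1] open 0.5 gf 0.0
 t23.4 tip [ -0.  -25.   62.5] F [-0.3 -0.4  1.7] open 0.5 gf 0.1
 t23.6 tip [ -0.  -25.   62.3] F [-1.3 -0.6  2.7] open -0.2 gf 1.5
 t23.9 tip [ -0.  -25.   62.3] F [-2.9 -0.8  5. ] open 0.6 gf 2.7
 t24.1 tip [ -0.  -25.   62.2] F [-3.5  0.3  7.8] open 0.7 gf 3.7
```

```bash
python3 - <<'E'
from h import *
import cv2
go(0,-25,140,.2); go(-110,-60,190,.25); r.let_go(); st()
a=r.snapshot("top")["frame"][165:250,245:340,::-1]; b=r.snapshot("side")["frame"][150:250,215:327,::-1]
z=lambda i,f:cv2.resize(i,(390,390*i.shape[0]//i.shape[1]),interpolation=cv2.INTER_CUBIC)
cv2.imwrite("pics/clamp.png",cv2.hconcat([z(a,1)[:345],z(b,1)[:345]]))
E
```

```text
t26.7 tip [-110.  -60.  190.] F [0.2 0.1 1. ] open 87.8 gf 0.0
```

View pics/clamp.png

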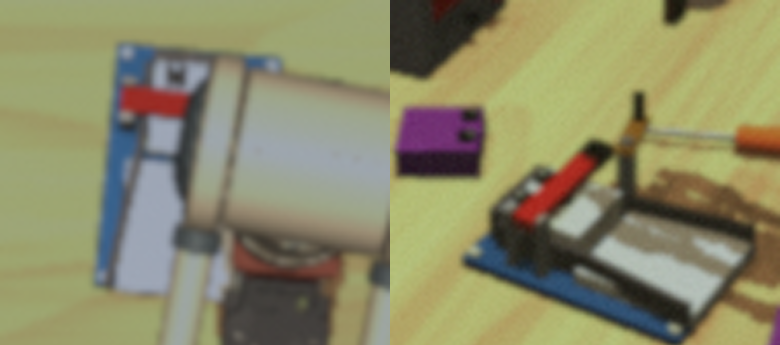

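The bar is closed and level over the sink: side view from (520,215) to (600,150). Now the latch peg.

```bash
python3 - <<'E'
from h import *
A=lambda a:(-26+36*np.sin(a),-54-36*np.cos(a))
go(*A(.2),125,.2); go(*A(.2),78,.1); st("at peg")
r.grab(10); p,F=st("grab")
for a in np.arange(.35,1.7,.15):
    go(*A(min(a,1.61)),78,.05); p,F=st("%.2f"%a)
    if np.hypot(F[0],F[1])>9: break
print("angle",np.arctan2(p[0]+26,-54-p[1]))
E
```

```text
at peg t28.1 tip [-18.9 -89.2  78.5] F [-0.1 -0.8  0.1] open 87.7 gf 0.0
grab t29.3 tip [-18.8 -89.4  78. ] F [ 1.7 -0.6 -0.3] open 9.8 gf 10.0
0.35 t29.6 tip [-13.5 -87.9  78. ] F [-1.6 -2.2  0.5] open 9.7 gf 10.0
0.50 t29.8 tip [ -8.5 -85.5  78. ] F [-1.3 -2.4  1.3] open 9.4 gf 10.0
0.65 t30.1 tip [ -4.  -82.4  78.1] F [-1.4 -1.7  0.9] open 9.4 gf 10.0
0.80 t30.3 tip [  0.1 -78.7  78.1] F [-1.6 -0.5  0.2] open 9.5 gf 10.0
0.95 t30.6 tip [  3.5 -74.5  78.1] F [-1.7 -0.7  1.3] open 9.7 gf 10.0
1.10 t30.8 tip [  6.2 -70.   78. ] F [-2.2 -0.1  1.9] open 9.7 gf 10.0
1.25 t31.1 tip [  8.2 -65.   78.1] F [-1.8  0.3  3.2] open 10.0 gf 10.0
1.40 t31.4 tip [  9.4 -59.9  78. ] F [-3.8 -0.6  2.8] open 9.5 gf 10.0
1.55 t31.6 tip [  9.9 -54.6  78. ] F [-4.9  0.3  3.9] open 9.6 gf 10.0
1.70 t31.9 tip [  9.8 -53.   78. ] F [-4.3 -2.2  4.2] open 9.2 gf 10.0
angle 1.5991940635073971
```

```bash
python3 - <<'E'
from h import *
import cv2
for y in (-52,-51,-50,-49):
    go(9.3,y,78,.03); p,F=st()
    if F[1]<-6: break
go(9.3,y-1,78,.03); r.let_go(); go(9.5,p[1],150,.2); go(-120,60,230,.25); st()
a=r.snapshot("top")["frame"][165:250,245:340,::-1]; b=r.snapshot("side")["frame"][150:250,215:327,::-1]
z=lambda i,f:cv2.resize(i,(390,390*i.shape[0]//i.shape[1]),interpolation=cv2.INTER_CUBIC)
cv2.imwrite("pics/latch.png",cv2.hconcat([z(a,1)[:345],z(b,1)[:345]]))
E
```

```text
t32.1 tip [  9.5 -52.7  78.1] F [-1.3 -4.2  2.8] open 9.2 gf 10.0
 t32.4 tip [  9.5 -52.4  78. ] F [-2.9 -7.7  2.3] open 9.3 gf 10.0
 t35.3 tip [-119.5   59.6  228.4] F [ 0.1 -0.7 -0.4] open 87.8 gf 0.0
```

View pics/latch.png

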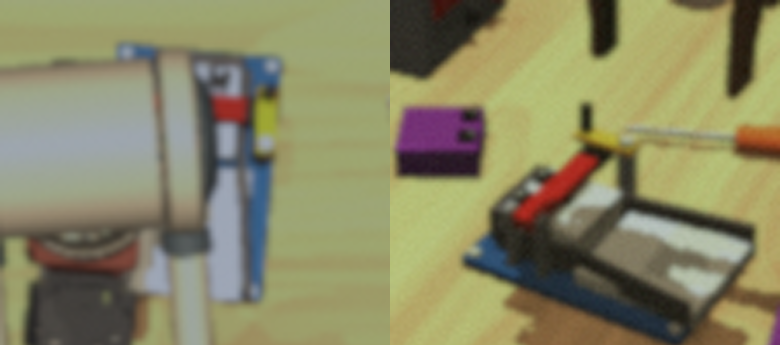

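The latch lies fully across the bar's end, from (265,145) to (267,95) in the top view and over the bar's grip in the side view. It was turned until its end stop pushed back with 7.7 N. The robot is clear, so I'm handing in.

```bash
python3 -c "
from station import r
print(r.hand_in())"
```

```text
the job is handed in; nothing more can be done
None
```

The job is handed in, with no verdict returned: the sink was slid to the back stop and pressed home (sharp rise to about 15 N), then the clamp bar was closed onto it and the latch turned to its end stop, at about 35 s on the clock with the arm clear.

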